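# Lock the remedy pots in the caddy's top tier

### The job

Please lock the fish remedies away: pull the knob of the caddy's bolt out until it clicks, slide the top tier's lid open, and stand every small round metal-lidded pot from the shelf upright in the tier. Then slide the lid fully shut and push the knob fully home, and leave everything else on the shelf where it is.

Things in the scene. Friction and masses are not known exactly. Their poses are not given: they have to be found in the camera images.
- caddy: fixed three-tier stacking caddy of smoked acrylic, 150 (x) by 350 (y) mm, 134 mm tall to its rim; origin at the centre of its underside, z up, front towards -x. Only the top tier is used: its compartment is the +y half. The -y half has a fixed deck at z = 134 mm, over which the lid slides; a 40 mm deep ledge along the front, also at z = 134 mm, carries the bolt
- tier_floor (a point): centre of the top-tier compartment's inner floor, axes as the caddy's: x 18, y 87, z 88 mm in the caddy frame. The inner space is 106 mm (x) by 165 mm (y), with walls 4 mm thick and 46 mm high round it
- lid (a joint): the sliding lid over the top tier's compartment, a smoked plate 108 x 174 mm, its upper face at z = 142 mm in the caddy frame; 0 = shut, grows in m as it slides towards the caddy's -y, 0.165 = fully open; about 2 N of friction, stays where left. The bolt's pin blocks it until the bolt is out
- lid_handle (a point): on the lid's upright black grip bar, 3 mm below the middle of its top: the bar is 12 mm thick (along the caddy's y), 46 mm long (along x) and stands 26 mm above the lid plate; moves with the lid
- bolt (a joint): the locking bolt; 0 = home (pin across the lid's end, locked), grows in m as its knob is pulled out towards the caddy's -x, 0.028 = fully out. Sprung detents hold it at both ends; about 6 N carries it over the middle. The pin can go home only when the lid is fully shut
- bolt_knob (a point): centre of the bolt's aluminium knob, a cylinder 26 mm in diameter and 16 mm long, axis along the caddy's x, 148 mm above the shelf, in front of the bolt's black housing (a 28 mm cube on the ledge); when home there are 15 mm of bare stem between knob and housing. Moves with the bolt
- pot1: a small round remedy pot, white plastic with a plain metal screw lid, 30 mm across and 36 mm tall, standing upright; origin at the centre of its underside, z up. Two to four such pots are present in a run (absent ones read None)
- pot2: a small round remedy pot, white plastic with a plain metal screw lid, 30 mm across and 36 mm tall, standing upright; origin at the centre of its underside, z up. Two to four such pots are present in a run (absent ones read None)
- pot3: a small round remedy pot, white plastic with a plain metal screw lid, 30 mm across and 36 mm tall, standing upright; origin at the centre of its underside, z up. Two to four such pots are present in a run (absent ones read None)
- pot4: a small round remedy pot, white plastic with a plain metal screw lid, 30 mm across and 36 mm tall, standing upright; origin at the centre of its underside, z up. Two to four such pots are present in a run (absent ones read None)
- food_tub: bystander: closed purple food tub, 76 mm across, 78 mm tall; origin under its centre
- saucer: bystander: white ceramic saucer, 110 mm across, 16 mm tall; origin under its centre
- spoon: bystander: steel spoon 150 mm long, lying along its x; origin under its middle
- tweezer: bystander: black plastic tweezer 130 mm long, lying along its x, 8 mm tall; origin under its middle
- square_tin: bystander, not a remedy pot: square metal tin, 34 mm cube; origin under its centre
- dropper: bystander, not a remedy pot: slim amber dropper bottle, 26 mm across, 64 mm tall; origin under its centre

How it is judged:
By the outcome, as a careful person would: the job done as asked, in the order asked, and still so for the second after the job is handed in, with the robot touching nothing.
Of pot1, pot2, pot3, pot4 only 2 to 4 are there at a start; the rules pass over those that are not, and their reading is None.
At some moment in a run one of pot1, pot2, pot3, pot4 may be knocked a few centimetres aside while the robot is not near it.
It also fails if it takes over 210 s, if anything falls off the work surface, if the arm or the gripper's body presses on something with over 40 N, if the wrist force passes 120 N, or if a joint passes its speed limit or range.

### The arm

A 6-joint arm with a two-finger parallel gripper is mounted at the origin on the work surface. World frame = base frame: x ahead of the robot, y to its left, z up, the work surface at z = 0. Lengths are in m, angles in rad, forces in N, time in s.
With the tool pointing down it reaches from about 0.375 to 0.975 m from the base axis. Payload 3.8 kg.
Tool frame: the origin (TCP) lies at the very end of the fingers, on their centre line; the grasp point (between the pads) lies 19 mm behind it (bot.grip_point_offset is the distance from the TCP to the grasp point, in m); z points along the fingers, x is the direction in which the jaws open and shut, and the axes are right-handed (so a half turn about z gives the same grasp; the last joint's range is limited). The gripper opens to 85 mm and grips with 20 to 120 N. Pads are 22 mm wide; open, the fingers measure 114 mm over their backs; the gripper's body (76 mm by 85 mm) begins 54 mm behind the grasp point. The pads swing forward as they close: fully open they stand 13 mm farther back than shut.
Start: joints at [1.075, 0.264, 1.604, -0, 1.274, -0.037], TCP at [0.299, 0.605, 0.231] pointing down, gripper open.
Joint ranges: [-2.63, 2.63], [-0.94, 2.18], [0.31, 2.57], [-1.31, 4.45], [0, 2.66], [-2.55, 2.55]. Speed limits (rad/s): [2.57, 2.57, 3.14, 3.14, 3.14, 3.14].

### API

Orientations are given as a rotation vector (axis times angle).
In Python, from workcell import bot, read_camera gives the robot as it stands.
- The arm moves only by the tool arm_command, never from a script. Its argument "rows" is a list of rows, each an object with "delta_rot": the turn, a rotation vector about the tool's x, y, z in rad, a list of three; "xyz": the shift along the tool's x, y, z in m, a list of three; "gripper": the finger opening in m, from 0 to 0.0854. A call has 1 to 12 rows; each row shifts and turns the commanded pose from where the row before left it, along the tool's axes as they then stand; what a row does not reach is not made up. A row lasts 1/10 s, in which the tool goes at most 50 mm and 8.59 degrees, less where a joint would pass 70% of its speed; a pose out of reach is approached as far as the arm can. A call is refused whole if a number of a shift passes 0.05 or a number of a turn 0.15, either way. A call with a gripper value outside its range is refused whole. The fingers move at their own pace and stop on an object; "force" is the grip in N (left out, the last holds). Time passes only in rows, so rows that do not move let the fingers close. It gives the time, the measured TCP pose, the force and the opening at its end, in the units of the state.
- bot.read_state(): the state, without advancing time (a new reading comes with each control period).
- read_camera(name): name is "scene" or "top" or "wrist"; returns a dict with "pixels" (384x512x3 uint8, red, green, blue), "range_z" (384x512 float32, m along the optical axis (not along the pixel's ray), 0 where there is no reading), "intrinsics" (3x3 intrinsics, pixels), "camera_from_world" (4x4, takes a point from world to camera coordinates). Camera axes: x right, y up, looking along -z (the intrinsics and any distortion apply to the point x, -y, -z); pixel columns grow to the right and rows downward; lengths in m; the calibration is good to about 2 mm. A picture is of the moment at which its call begins.
- bot.finish_job(): hands the job in, once; it reports no verdict.
The state is a dict: "time": time; "q": joint angles; "joint_vel": joint speeds; "joint_torque": joint torques, N m; "tool_pos": TCP position; "tcp_rot": TCP orientation; "wrist_force": force on the tool from outside, world axes, zero at the start; "torque": the same for the moment, N m; "width": opening from 0.0 (shut) to 1.0 (fully open).
Only numpy, scipy, OpenCV 4.12 (cv2) and the standard library are available. Lean on these libraries where they do the work, as an engineer would, in place of code of your own. Each camera call takes 0.05 s, during which the arm holds its last target.

## Working session

There is one attempt and no reset: what is moved stays moved. The work goes in short steps, Python scripts to look and compute and a tool call to move; the robot and the scene stay as the last step left them, time stands still between calls to the robot, and variables do not carry over. Pictures are saved under pics/ and viewed, and the job is handed in when it is done.

Besides the shell and the picture viewer there is one more tool, called after "Request:" in YAML: its name, and indented under it one key for each argument. arm_command: Moves the arm, as the interface text tells. Its arguments: {"type":"object","properties":{"rows":{"type":"array","items":{"type":"object","properties":{"delta_rot":{"type":"array","items":{"type":"number"}},"xyz":{"type":"array","items":{"type":"number"}},"gripper":{"type":"number"}}}},"force":{"type":"number"}},"required":["rows"]}

```bash
mkdir -p pics; ls
cat > h.py <<'E'
import numpy as np, cv2
from workcell import bot, read_camera
from scipy.spatial.transform import Rotation as R
def snap(cam,name):
    d=read_camera(cam); cv2.imwrite(f'pics/{name}.png',d['pixels'][:,:,::-1]); np.savez(f'pics/{name}.npz',**d); return d
def world(d,u,v,z=None):
    K=d['intrinsics'];z=d['range_z'][int(v),int(u)] if z is None else z
    p=np.array([(u-K[0,2])/K[0,0]*z,-(v-K[1,2])/K[1,1]*z,-z,1]); return (np.linalg.inv(d['camera_from_world'])@p)[:3]
def cloud(d):
    K=d['intrinsics'];z=d['range_z'];v,u=np.indices(z.shape)
    p=np.stack([(u-K[0,2])/K[0,0]*z,-(v-K[1,2])/K[1,1]*z,-z,np.ones_like(z)],-1)
    return (p@np.linalg.inv(d['camera_from_world']).T)[...,:3]
E
python3 - <<'E'
from h import *
for c in('scene','top','wrist'):
    d=snap(c,c+'0'); print(c,d['intrinsics'].tolist(),d['camera_from_world'].round(3).tolist(),(d['range_z']>0).mean(), [k for k in d])
print(bot.read_state(), bot.grip_point_offset)
E
```

```text
pics
scene [[437.82426180015716, 0.0, 262.2433599402671], [0.0, 437.82426180015716, 189.470856091052], [0.0, 0.0, 1.0]] [[0.013, 1.0, 0.01, 0.005], [-0.822, 0.005, 0.569, 0.353], [0.569, -0.015, 0.822, -1.496], [0.0, 0.0, 0.0, 1.0]] 0.9958902994791666 ['pixels', 'range_z', 'intrinsics', 'camera_from_world']
top [[405.9474748669383, 0.0, 253.97826322742682], [0.0, 405.9474748669383, 192.76725315430795], [0.0, 0.0, 1.0]] [[0.002, -1.0, 0.007, -0.031], [0.992, 0.003, 0.126, -0.547], [-0.126, 0.007, 0.992, -1.263], [0.0, 0.0, 0.0, 1.0]] 0.99591064453125 ['pixels', 'range_z', 'intrinsics', 'camera_from_world']
wrist [[284.42722079708125, 0.0, 254.41118813104575], [0.0, 284.42722079708125, 189.73092163959856], [0.0, 0.0, 1.0]] [[0.443, 0.896, -0.003, -0.673], [-0.85, 0.419, -0.318, 0.041], [-0.284, 0.144, 0.948, -0.381], [0.0, 0.0, 0.0, 1.0]] 0.9960988362630209 ['pixels', 'range_z', 'intrinsics', 'camera_from_world']
{'time': 0.15, 'q': array([ 1.07512297e+00,  2.64591388e-01,  1.60504350e+00, -2.05985422e-05,
        1.27370198e+00, -3.69056599e-02]), 'joint_vel': array([ 4.54185323e-04, -8.79907111e-05, -4.21233770e-03,  1.90105608e-03,
       -6.83845671e-04, -8.26245859e-04]), 'joint_torque': array([ 2.94036317e-04, -5.15909314e+01, -3.67958272e+01, -3.70280941e-05,
        8.13106948e-03, -2.64808182e-05]), 'tool_pos': array([0.29866507, 0.60470756, 0.2302495 ]), 'tcp_rot': array([ 2.66760521e+00,  1.65769047e+00, -2.36286713e-03]), 'wrist_force': array([-0.10558426,  0.15801199, -0.74945536]), 'torque': array([ 0.0344823 , -0.03014047,  0.03045714]), 'width': 1.0002644454643255} 0.0187
```

View pics/top0.png

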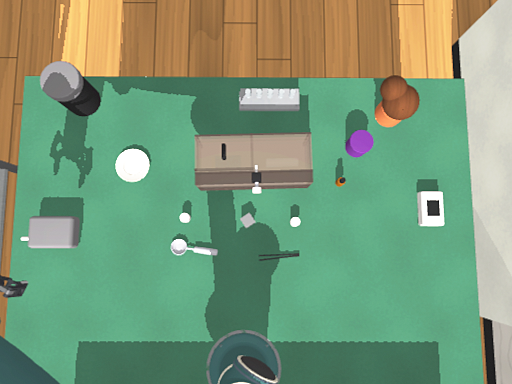

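View pics/scene0.png

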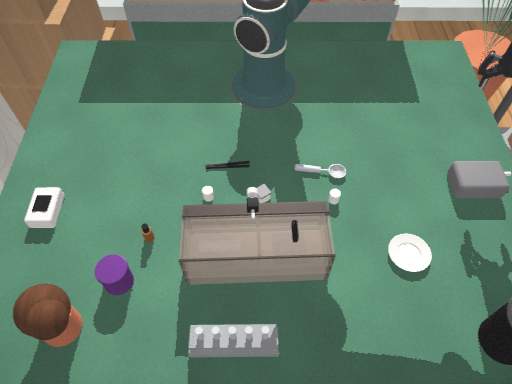

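Run:
```python
from h import *
t=cv2.imread('pics/top0.png'); cv2.imwrite('pics/top0z.png',cv2.resize(t[110:275,150:385],None,fx=3.4,fy=3.4,interpolation=cv2.INTER_CUBIC))
d=dict(np.load('pics/top0.npz')); C=cloud(d)
for n,(u,v) in dict(pa=(185,217),pb=(295,222),tin=(248,220),knob=(257,189),hous=(257,179),handle=(224,151),sauc=(132,165),drop=(341,181),tub=(360,143),spoon=(178,246),tw=(280,257),deck=(290,150),lid=(240,165)).items(): print(n,C[v,u].round(3))
m=(C[...,2]>.025)&(C[...,2]<.05)&(C[...,0]>.2)
n,l,s,c=cv2.connectedComponentsWithStats(m.astype(np.uint8))
for i in range(1,n):
    if s[i,4]>15: print(s[i],c[i].round(1),C[l==i].mean(0).round(4),C[l==i].max(0).round(3),C[l==i].min(0).round(3))
m=(C[...,2]>.128)&(C[...,2]<.18)&(C[...,0]>.4)
n,l,s,c=cv2.connectedComponentsWithStats(m.astype(np.uint8))
for i in range(1,n):
    if s[i,4]>15: print(s[i],c[i].round(1),C[l==i].mean(0).round(4),C[l==i].max(0).round(3),C[l==i].min(0).round(3))
```

```text
pa [0.469 0.188 0.035]
pb [ 0.454 -0.16   0.037]
tin [ 0.46  -0.011  0.036]
knob [ 0.542 -0.038  0.158]
hous [ 0.571 -0.038  0.161]
handle [0.651 0.058 0.171]
sauc [0.641 0.371 0.005]
drop [ 0.581 -0.302  0.067]
tub [ 0.701 -0.364  0.073]
spoon [0.377 0.214 0.003]
tw [ 0.343 -0.114  0.012]
deck [ 0.664 -0.137  0.13 ]
lid [0.615 0.012 0.144]
[ 71  86  28  28 126] [ 89.6 104.7] [0.8348 0.5079 0.0377] [0.894 0.565 0.05 ] [0.807 0.486 0.025]
[376 104  23  21  89] [383.  117.6] [ 0.7957 -0.4518  0.0371] [ 0.843 -0.431  0.049] [ 0.776 -0.498  0.025]
[346 138  18  18  52] [351.2 149.4] [ 0.689  -0.3447  0.0373] [ 0.728 -0.329  0.05 ] [ 0.672 -0.382  0.025]
[336 177   9   9  33] [338.9 181.5] [ 0.5834 -0.302   0.0386] [ 0.598 -0.294  0.05 ] [ 0.574 -0.318  0.025]
[198 188  15   2  18] [204.2 188.2] [0.5601 0.1284 0.042 ] [0.561 0.147 0.05 ] [0.559 0.104 0.027]
[419 191  25  34 773] [430.9 207.6] [ 0.5005 -0.5926  0.0392] [ 0.555 -0.559  0.048] [ 0.448 -0.631  0.025]
[179 213  10   9  71] [183.7 216.8] [0.4692 0.1922 0.0352] [0.482 0.207 0.042] [0.456 0.179 0.027]
[239 212  16  16 133] [246.7 219.6] [ 0.4609 -0.0073  0.0346] [0.485 0.017 0.04 ] [ 0.438 -0.03   0.029]
[ 69 216   9  32 123] [ 74.2 231.7] [0.4216 0.5339 0.0387] [0.471 0.544 0.05 ] [0.374 0.53  0.025]
[290 217  10   9  72] [294.4 220.8] [ 0.4575 -0.1583  0.0354] [ 0.47  -0.144  0.043] [ 0.444 -0.174  0.028]
[ 21 236   7   4  28] [ 24.  237.5] [0.4031 0.692  0.0339] [0.408 0.702 0.043] [0.398 0.681 0.027]
[ 52  70  34  34 308] [74.2 91.8] [0.8328 0.5069 0.1561] [0.893 0.568 0.18 ] [0.802 0.482 0.128]
[380  75  39  43 985] [399.   99.3] [ 0.8128 -0.4608  0.16  ] [ 0.886 -0.407  0.18 ] [ 0.768 -0.524  0.128]
[ 194  132  119   61 5919] [252.4 158.2] [ 0.6373 -0.0247  0.1385] [0.719 0.15  0.172] [ 0.534 -0.202  0.128]
```

View pics/top0z.png

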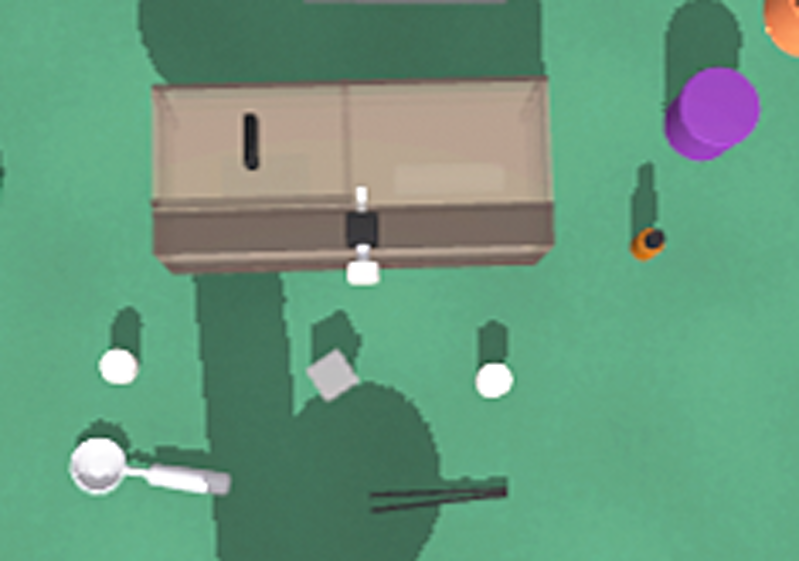

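View pics/wrist0.png

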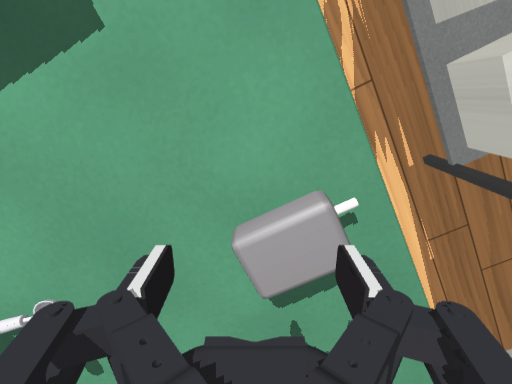

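```bash
cat >> h.py <<'E'
def plan(tgt,yaw,step=0.05,st=None):
    """tool down; tool x axis at world angle yaw. prints tool-frame total shift & turn"""
    s=st or bot.read_state(); Rc=R.from_rotvec(s['tcp_rot'])
    x=np.array([np.cos(yaw),np.sin(yaw),0]);z=np.array([0,0,-1.]);Rt=R.from_matrix(np.stack([x,np.cross(z,x),z],1))
    dr=(Rc.inv()*Rt).as_rotvec(); dp=np.array(tgt)-s['tool_pos']
    print('t',s['time'],'pos',s['tool_pos'].round(4),'w',round(s['width']*85.4,1),'F',s['wrist_force'].round(1),'q6',s['q'][5].round(2))
    print('turn',dr.round(4),'shift before turn',Rc.inv().apply(dp).round(4),'after turn',Rt.inv().apply(dp).round(4),'world',dp.round(4))
E
python3 - <<'E'
from h import *
s=bot.read_state();print(R.from_rotvec(s['tcp_rot']).as_matrix().round(3))
d=dict(np.load('pics/top0.npz')); C=cloud(d)
m=(C[...,2]>.125)&(C[...,2]<.15)&(C[...,0]>.5)&(C[...,0]<.75)&(abs(C[...,1]+.025)<.2)
P=C[m][:,:2].astype(np.float32)*1000
print(cv2.minAreaRect(P), cv2.boxPoints(cv2.minAreaRect(P)))
# edges
for lo in (-.18,-.14,-.1,.0,.05,.1,.13):
    q=C[m&(abs(C[...,1]-lo)<.008)]; print('y',lo,np.percentile(q[:,0],[0,1,99,100]).round(4))
for lo in (.58,.6,.65,.7):
    q=C[m&(abs(C[...,0]-lo)<.008)]; print('x',lo,np.percentile(q[:,1],[0,1,99,100]).round(4))
for c in('top','scene'):
    d=dict(np.load(f'pics/{c}0.npz'));C=cloud(d)
    h=d['pixels'].max(2)<60
    m=h&(C[...,2]>.148)&(C[...,2]<.18)&(abs(C[...,0]-.65)<.06)&(abs(C[...,1]-.058)<.03); p=C[m]
    print(c,'handle',m.sum(),p.mean(0).round(4),p.min(0).round(4),p.max(0).round(4))
    if m.sum(): pts=p[:,:2].astype(np.float32)*1000; print(cv2.minAreaRect(pts))
    m=h&(C[...,2]>.15)&(C[...,2]<.175)&(abs(C[...,0]-.57)<.04)&(abs(C[...,1]+.038)<.03); p=C[m]
    print(c,'housing',m.sum(),p.mean(0).round(4),p.min(0).round(4),p.max(0).round(4))
    m=(d['pixels'].min(2)>150)&(C[...,2]>.138)&(C[...,2]<.175)&(abs(C[...,0]-.55)<.06)&(abs(C[...,1]+.038)<.03); p=C[m]
    print(c,'knob',m.sum(),p.mean(0).round(4),p.min(0).round(4),p.max(0).round(4))
E
```

```text
[[ 0.443  0.897 -0.001]
 [ 0.897 -0.443 -0.002]
 [-0.002 -0.    -1.   ]]
((624.711669921875, -25.907302856445312), (181.10020446777344, 350.3515625), 1.5249507427215576) [[ 529.53186  146.79669]
 [ 538.85547 -203.43079]
 [ 719.8915  -198.6113 ]
 [ 710.5679   151.61618]]
y -0.18 [0.5696 0.5702 0.7171 0.7177]
y -0.14 [0.567  0.5678 0.7175 0.7183]
y -0.1 [0.5662 0.5666 0.7138 0.7145]
y 0.0 [0.5627 0.5635 0.7128 0.7145]
y 0.05 [0.5613 0.5629 0.71   0.7102]
y 0.1 [0.5602 0.5606 0.7098 0.7111]
y 0.13 [0.5591 0.56   0.708  0.7103]
x 0.58 [-0.2022 -0.1988  0.143   0.1457]
x 0.6 [-0.2007 -0.1976  0.1427  0.1486]
x 0.65 [-0.2002 -0.1975  0.1459  0.1492]
x 0.7 [-0.1978 -0.1946  0.1467  0.1501]
top handle 49 [0.6504 0.0606 0.1665] [0.631  0.0558 0.1504] [0.6725 0.0642 0.172 ]
((651.7484741210938, 60.112640380859375), (41.58792495727539, 8.127400398254395), 1.0390607118606567)
top housing 39 [ 0.5801 -0.0354  0.1612] [ 0.5647 -0.0467  0.1536] [ 0.5888 -0.0233  0.1656]
top knob 79 [ 0.5541 -0.0353  0.154 ] [ 0.5343 -0.0648  0.138 ] [ 0.6089 -0.0235  0.1638]
scene handle 92 [0.6574 0.0574 0.1653] [0.6323 0.0525 0.1504] [0.6755 0.0627 0.1728]
((653.9107055664062, 57.530452728271484), (43.216217041015625, 9.755404472351074), 0.9892368912696838)
scene housing 42 [ 0.5884 -0.0399  0.159 ] [ 0.5723 -0.0502  0.1501] [ 0.5917 -0.0265  0.1638]
scene knob 115 [ 0.5521 -0.0383  0.1549] [ 0.5311 -0.0506  0.1387] [ 0.6097 -0.0262  0.1643]
```

Request:
arm_command:
  rows:
    - {"delta_rot": [0,0,-0.12]}
    - {"delta_rot": [0,0,-0.12]}
    - {"delta_rot": [0,0,-0.12]}
    - {"delta_rot": [0,0,-0.12]}
    - {"xyz": [0,0,0]}

```text
invalid input
```

Run:
```python
from h import *
plan([.541,-.037,.2],1.6)
```

```text
t 0.15 pos [0.2987 0.6047 0.2302] w 85.4 F [-0.1  0.2 -0.7] q6 -0.04
turn [-0.0005  0.0017 -0.488 ] shift before turn [-0.468   0.5015  0.031 ] after turn [-0.6485  0.2235  0.0302] world [ 0.2423 -0.6417 -0.0302]
```

All keys seem to be required per row.

Request:
arm_command:
  rows:
    - {"xyz": [0,0,0],"delta_rot": [0,0,-0.122],"gripper": 0.06}
    - {"xyz": [0,0,0],"delta_rot": [0,0,-0.122],"gripper": 0.06}
    - {"xyz": [0,0,0],"delta_rot": [0,0,-0.122],"gripper": 0.06}
    - {"xyz": [0,0,0],"delta_rot": [0,0,-0.122],"gripper": 0.06}
  force: 40

```text
time: 0.55
tool_pos: [0.2988, 0.6049, 0.2307]
tcp_rot: [2.183, 2.259, -0.001]
wrist_force: [-0.0, -0.6, -0.2]
width: 0.701
```

Run:
```python
from h import *
plan([.541,-.037,.2],1.6)
```

```text
t 0.55 pos [0.2988 0.6049 0.2307] w 59.9 F [-0.  -0.6 -0.2] q6 -0.53
turn [-0.0005  0.0008  0.0051] shift before turn [-0.6498  0.2201  0.0311] after turn [-0.6487  0.2234  0.0307] world [ 0.2422 -0.6419 -0.0307]
```

Request:
arm_command:
  rows:
    - {"xyz": [-0.045,0.0155,0],"delta_rot": [0,0,0],"gripper": 0.06}
    - {"xyz": [-0.045,0.0155,0],"delta_rot": [0,0,0],"gripper": 0.06}
    - {"xyz": [-0.045,0.0155,0],"delta_rot": [0,0,0],"gripper": 0.06}
    - {"xyz": [-0.045,0.0155,0],"delta_rot": [0,0,0],"gripper": 0.06}
    - {"xyz": [-0.045,0.0155,0],"delta_rot": [0,0,0],"gripper": 0.06}
    - {"xyz": [-0.045,0.0155,0],"delta_rot": [0,0,0],"gripper": 0.06}
    - {"xyz": [-0.045,0.0155,0],"delta_rot": [0,0,0],"gripper": 0.06}
    - {"xyz": [-0.045,0.0155,0],"delta_rot": [0,0,0],"gripper": 0.06}
    - {"xyz": [-0.045,0.0155,0],"delta_rot": [0,0,0],"gripper": 0.06}
    - {"xyz": [-0.045,0.0155,0],"delta_rot": [0,0,0],"gripper": 0.06}
    - {"xyz": [-0.045,0.0155,0],"delta_rot": [0,0,0],"gripper": 0.06}
    - {"xyz": [-0.045,0.0155,0],"delta_rot": [0,0,0],"gripper": 0.06}

```text
time: 1.75
tool_pos: [0.5007, 0.069, 0.2312]
tcp_rot: [2.189, 2.254, 0.0]
wrist_force: [0.6, 0.2, -0.6]
width: 0.702
```

Run:
```python
from h import *
plan([.541,-.037,.2],1.6)
snap('wrist','w1');print(bot.read_state()['q'])
```

```text
t 1.75 pos [0.5007 0.069  0.2312] w 60.0 F [ 0.6  0.2 -0.6] q6 -1.51
turn [ 0.0002 -0.0001 -0.    ] shift before turn [-0.1071  0.0371  0.0312] after turn [-0.1071  0.0371  0.0312] world [ 0.0403 -0.106  -0.0312]
[ 0.07849887 -0.05791982  1.95703188 -0.0063123   1.2406129  -1.5160969 ]
```

View pics/w1.png

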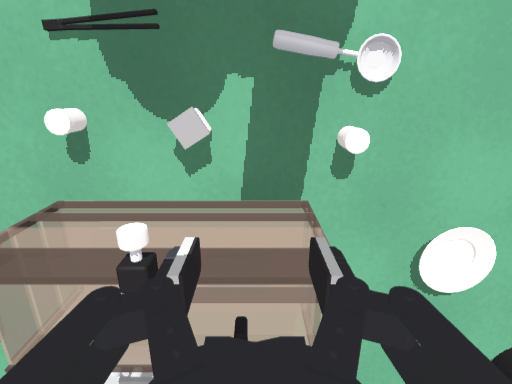

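Run:
```python
from h import *
d=dict(np.load('pics/w1.npz'));C=cloud(d);br=d['pixels'].min(2)>170
def rep(n,m):
    p=C[m]; print(n,m.sum(),p.mean(0).round(4),p.min(0).round(4),p.max(0).round(4)); return p
rep('knob',br&(C[...,2]>.13)&(C[...,2]<.17)&(C[...,0]<.56)&(C[...,1]<0))
rep('potA',(C[...,2]>.032)&(C[...,2]<.045)&(abs(C[...,0]-.465)<.04)&(abs(C[...,1]-.19)<.04))
rep('potB',(C[...,2]>.032)&(C[...,2]<.045)&(abs(C[...,0]-.465)<.04)&(abs(C[...,1]+.16)<.04))
rep('tin',(C[...,2]>.029)&(C[...,2]<.045)&(abs(C[...,0]-.465)<.04)&(abs(C[...,1]+.0)<.04))
rep('handle',(d['pixels'].max(2)<50)&(C[...,2]>.15)&(C[...,2]<.175)&(abs(C[...,0]-.65)<.04)&(abs(C[...,1]-.06)<.03))
```

```text
knob 850 [ 0.539  -0.0358  0.1538] [ 0.5313 -0.0506  0.1357] [ 0.5599 -0.0251  0.1614]
potA 496 [0.4665 0.1887 0.0353] [0.4523 0.1743 0.0323] [0.4808 0.2036 0.0374]
potB 556 [ 0.4548 -0.1612  0.0355] [ 0.4408 -0.1767  0.032 ] [ 0.4696 -0.1468  0.0378]
tin 991 [ 0.4575 -0.0105  0.0346] [ 0.4333 -0.035   0.0293] [0.4818 0.0136 0.037 ]
handle 207 [0.6303 0.059  0.16  ] [0.6279 0.0531 0.1501] [0.6361 0.0643 0.1683]
```

Request:
arm_command:
  rows:
    - {"xyz": [-0.036,0.012,0.005],"delta_rot": [0,0,0],"gripper": 0.06}
    - {"xyz": [-0.036,0.012,0.005],"delta_rot": [0,0,0],"gripper": 0.06}
    - {"xyz": [-0.036,0.012,0.0],"delta_rot": [0,0,0],"gripper": 0.06}
    - {"xyz": [0,0,0.03],"delta_rot": [0,0,0],"gripper": 0.06}
    - {"xyz": [0,0,0.03],"delta_rot": [0,0,0],"gripper": 0.06}
    - {"xyz": [0,0,0.03],"delta_rot": [0,0,0],"gripper": 0.06}
    - {"xyz": [0,0,0],"delta_rot": [0,0,0],"gripper": 0.06}

```text
time: 2.5
tool_pos: [0.5354, -0.0356, 0.1262]
tcp_rot: [-2.184, -2.247, 0.01]
wrist_force: [-1.1, -0.2, -0.3]
width: 0.7
```

Run:
```python
from h import *
plan([.540,-.038,.131],1.6)
snap('wrist','w2')
```

```text
t 2.5 pos [ 0.5354 -0.0356  0.1262] w 59.8 F [-1.1 -0.2 -0.3] q6 -1.71
turn [-0.0101 -0.0015 -0.0004] shift before turn [-0.0025  0.0045 -0.0048] after turn [-0.0026  0.0045 -0.0048] world [ 0.0046 -0.0024  0.0048]
```

View pics/w2.png

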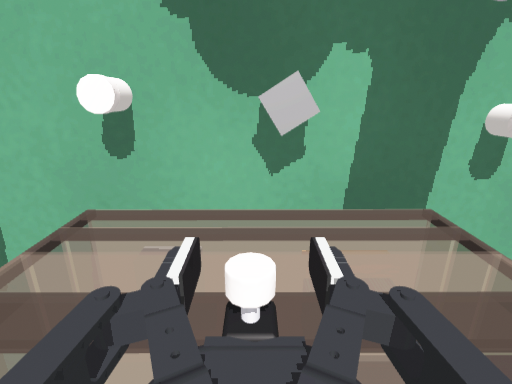

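Request:
arm_command:
  rows:
    - {"xyz": [-0.0025,0.004,-0.004],"delta_rot": [0,0,0],"gripper": 0.06}
    - {"xyz": [0,0,0],"delta_rot": [0,0,0],"gripper": 0.06}
    - {"xyz": [0,0,0],"delta_rot": [0,0,0],"gripper": 0.0}
    - {"xyz": [0,0,0],"delta_rot": [0,0,0],"gripper": 0.0}
    - {"xyz": [0,0,0],"delta_rot": [0,0,0],"gripper": 0.0}
    - {"xyz": [0,0,0],"delta_rot": [0,0,0],"gripper": 0.0}
  force: 40

```text
time: 3.15
tool_pos: [0.5445, -0.0377, 0.1367]
tcp_rot: [2.189, 2.253, 0.003]
wrist_force: [-1.5, 3.6, 5.8]
width: 0.288
```

Run:
```python
from h import *
plan([.540,-.038,.131],1.6)
snap('wrist','w3')
```

```text
t 3.15 pos [ 0.5445 -0.0377  0.1367] w 24.6 F [-1.5  3.6  5.8] q6 -1.72
turn [ 0.0018 -0.0013 -0.0004] shift before turn [-0.0002 -0.0045  0.0057] after turn [-0.0002 -0.0045  0.0057] world [-0.0045 -0.0003 -0.0057]
```

View pics/w3.png

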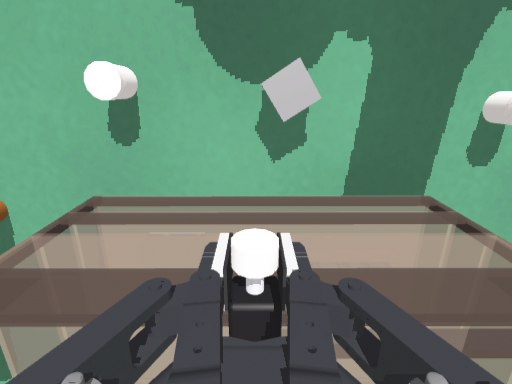

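Request:
arm_command:
  rows:
    - {"xyz": [0,0,0],"delta_rot": [0,0,0],"gripper": 0.045}
    - {"xyz": [0,0,0],"delta_rot": [0,0,0],"gripper": 0.045}
    - {"xyz": [0,-0.004,0.006],"delta_rot": [0,0,0],"gripper": 0.045}
    - {"xyz": [0,0,0],"delta_rot": [0,0,0],"gripper": 0.045}
    - {"xyz": [0,0,0],"delta_rot": [0,0,0],"gripper": 0.0}
    - {"xyz": [0,0,0],"delta_rot": [0,0,0],"gripper": 0.0}
    - {"xyz": [0,0,0],"delta_rot": [0,0,0],"gripper": 0.0}
    - {"xyz": [0,0,0],"delta_rot": [0,0,0],"gripper": 0.0}
  force: 50

```text
time: 4.0
tool_pos: [0.5393, -0.0378, 0.129]
tcp_rot: [-2.188, -2.252, -0.0]
wrist_force: [-1.8, 4.6, 0.4]
width: 0.286
```

Request:
arm_command:
  rows:
    - {"xyz": [0,-0.005,0],"delta_rot": [0,0,0],"gripper": 0.0}
    - {"xyz": [0,-0.005,0],"delta_rot": [0,0,0],"gripper": 0.0}
    - {"xyz": [0,-0.005,0],"delta_rot": [0,0,0],"gripper": 0.0}
    - {"xyz": [0,-0.005,0],"delta_rot": [0,0,0],"gripper": 0.0}
    - {"xyz": [0,-0.005,0],"delta_rot": [0,0,0],"gripper": 0.0}
    - {"xyz": [0,-0.004,0],"delta_rot": [0,0,0],"gripper": 0.0}
    - {"xyz": [0,-0.001,0],"delta_rot": [0,0,0],"gripper": 0.0}
    - {"xyz": [0,0,0],"delta_rot": [0,0,0],"gripper": 0.0}

```text
time: 4.8
tool_pos: [0.5113, -0.0387, 0.1291]
tcp_rot: [2.188, 2.252, 0.006]
wrist_force: [4.7, 6.0, -6.4]
width: 0.284
```

Run:
```python
from h import *
plan([.512,-.038,.131],1.6)
snap('wrist','w4')
```

```text
t 4.8 pos [ 0.5113 -0.0387  0.1291] w 24.3 F [ 4.7  6.  -6.4] q6 -1.73
turn [ 0.0039 -0.0012 -0.0003] shift before turn [ 0.0006  0.0007 -0.0019] after turn [ 0.0006  0.0007 -0.0019] world [0.0007 0.0007 0.0019]
```

View pics/w4.png

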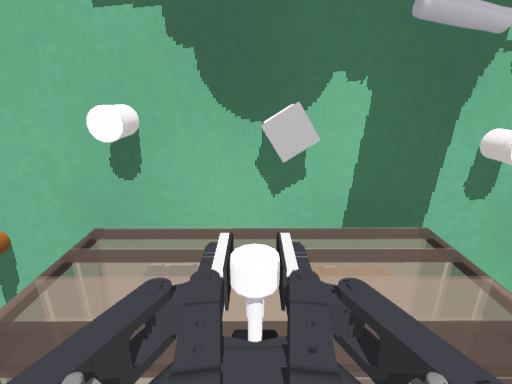

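Request:
arm_command:
  rows:
    - {"xyz": [0,-0.003,0],"delta_rot": [0,0,0],"gripper": 0.0}
    - {"xyz": [0,0,0],"delta_rot": [0,0,0],"gripper": 0.0}
    - {"xyz": [0,0,0],"delta_rot": [0,0,0],"gripper": 0.055}
    - {"xyz": [0,0,0],"delta_rot": [0,0,0],"gripper": 0.055}
    - {"xyz": [0,0,0],"delta_rot": [0,0,0],"gripper": 0.055}
    - {"xyz": [0,0,-0.03],"delta_rot": [0,0,0],"gripper": 0.055}
    - {"xyz": [0,0,-0.04],"delta_rot": [0,0,0],"gripper": 0.055}
    - {"xyz": [0,0,-0.04],"delta_rot": [0,0,0],"gripper": 0.055}

```text
time: 5.65
tool_pos: [0.506, -0.0399, 0.24]
tcp_rot: [-2.188, -2.253, 0.002]
wrist_force: [1.1, 0.2, 0.4]
width: 0.645
```

Run:
```python
from h import *
plan([.652,.059,.22],1.6)
d=snap('wrist','w5');C=cloud(d);br=d['pixels'].min(2)>170
p=C[br&(C[...,2]>.13)&(C[...,2]<.17)&(C[...,0]<.56)&(abs(C[...,1]+.038)<.03)];print(p.mean(0),p.min(0),p.max(0))
```

```text
t 5.65 pos [ 0.506  -0.0399  0.24  ] w 55.1 F [1.1 0.2 0.4] q6 -1.73
turn [-0.0016  0.0004 -0.0003] shift before turn [0.0946 0.1488 0.0198] after turn [0.0946 0.1488 0.02  ] world [ 0.146   0.0989 -0.02  ]
[ 0.52017496 -0.03882653  0.15374429] [ 0.50351869 -0.05141117  0.1366249 ] [ 0.55987441 -0.02652858  0.16201515]
```

View pics/w5.png

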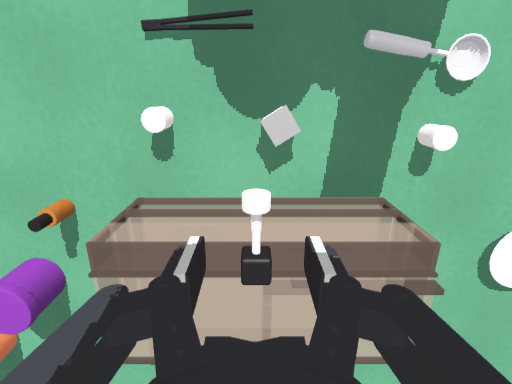

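Request:
arm_command:
  rows:
    - {"xyz": [0.0237,0.0372,0],"delta_rot": [0,0,0],"gripper": 0.045}
    - {"xyz": [0.0237,0.0372,0],"delta_rot": [0,0,0],"gripper": 0.045}
    - {"xyz": [0.0237,0.0372,0],"delta_rot": [0,0,0],"gripper": 0.045}
    - {"xyz": [0.0237,0.0372,0],"delta_rot": [0,0,0],"gripper": 0.045}
    - {"xyz": [0,0,0.025],"delta_rot": [0,0,0],"gripper": 0.045}
    - {"xyz": [0,0,0.025],"delta_rot": [0,0,0],"gripper": 0.045}
    - {"xyz": [0,0,0.02],"delta_rot": [0,0,0],"gripper": 0.045}
    - {"xyz": [0,0,0],"delta_rot": [0,0,0],"gripper": 0.045}
    - {"xyz": [0,0,0],"delta_rot": [0,0,0],"gripper": 0.045}

```text
time: 6.6
tool_pos: [0.6526, 0.0593, 0.1692]
tcp_rot: [-2.189, -2.253, 0.001]
wrist_force: [-0.5, -0.4, 0.2]
width: 0.527
```

Run:
```python
from h import *
plan([.652,.059,.148],1.6)
d=snap('wrist','w6')
```

```text
t 6.6 pos [0.6526 0.0593 0.1692] w 45.0 F [-0.5 -0.4  0.2] q6 -1.55
turn [-0.0007  0.0003 -0.0002] shift before turn [-0.0002 -0.0006  0.0212] after turn [-0.0003 -0.0006  0.0212] world [-0.0006 -0.0003 -0.0212]
```

View pics/w6.png

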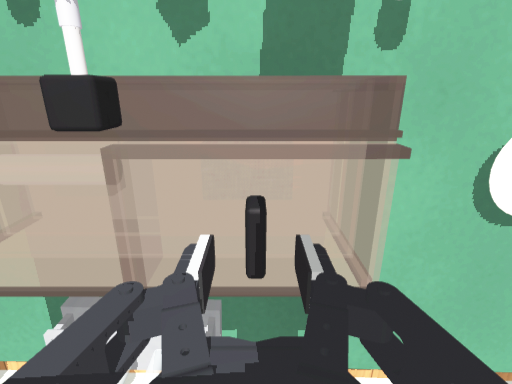

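Request:
arm_command:
  rows:
    - {"xyz": [0,0,0.011],"delta_rot": [0,0,0],"gripper": 0.04}
    - {"xyz": [0,0,0.01],"delta_rot": [0,0,0],"gripper": 0.04}
    - {"xyz": [0,0,0],"delta_rot": [0,0,0],"gripper": 0.04}
    - {"xyz": [0,0,0],"delta_rot": [0,0,0],"gripper": 0.0}
    - {"xyz": [0,0,0],"delta_rot": [0,0,0],"gripper": 0.0}
    - {"xyz": [0,0,0],"delta_rot": [0,0,0],"gripper": 0.0}
    - {"xyz": [0,0,0],"delta_rot": [0,0,0],"gripper": 0.0}
  force: 30

```text
time: 7.35
tool_pos: [0.653, 0.0596, 0.1486]
tcp_rot: [2.188, 2.253, 0.0]
wrist_force: [-0.4, 0.1, -0.0]
width: 0.133
```

Request:
arm_command:
  rows:
    - {"xyz": [-0.01,0,0],"delta_rot": [0,0,0],"gripper": 0.0}
    - {"xyz": [-0.02,0,0],"delta_rot": [0,0,0],"gripper": 0.0}
    - {"xyz": [-0.02,0,0],"delta_rot": [0,0,0],"gripper": 0.0}
    - {"xyz": [-0.02,0,0],"delta_rot": [0,0,0],"gripper": 0.0}
    - {"xyz": [-0.02,0,0],"delta_rot": [0,0,0],"gripper": 0.0}
    - {"xyz": [-0.02,0,0],"delta_rot": [0,0,0],"gripper": 0.0}
    - {"xyz": [-0.02,0,0],"delta_rot": [0,0,0],"gripper": 0.0}
    - {"xyz": [-0.015,0,0],"delta_rot": [0,0,0],"gripper": 0.0}
    - {"xyz": [-0.01,0,0],"delta_rot": [0,0,0],"gripper": 0.0}
    - {"xyz": [-0.006,0,0],"delta_rot": [0,0,0],"gripper": 0.0}
    - {"xyz": [-0.003,0,0],"delta_rot": [0,0,0],"gripper": 0.0}
    - {"xyz": [0,0,0],"delta_rot": [0,0,0],"gripper": 0.0}

```text
time: 8.55
tool_pos: [0.6578, -0.1048, 0.1486]
tcp_rot: [2.188, 2.253, -0.0]
wrist_force: [-0.7, -1.6, 3.0]
width: 0.129
```

Run:
```python
from h import *
plan([.657,-.107,.148],1.6)
d=snap('wrist','w7')
```

```text
t 8.55 pos [ 0.6578 -0.1048  0.1486] w 11.0 F [-0.7 -1.6  3. ] q6 -1.79
turn [0.0004 0.0008 0.0001] shift before turn [-0.0022 -0.0009  0.0006] after turn [-0.0022 -0.0009  0.0006] world [-0.0008 -0.0022 -0.0006]
```

View pics/w7.png

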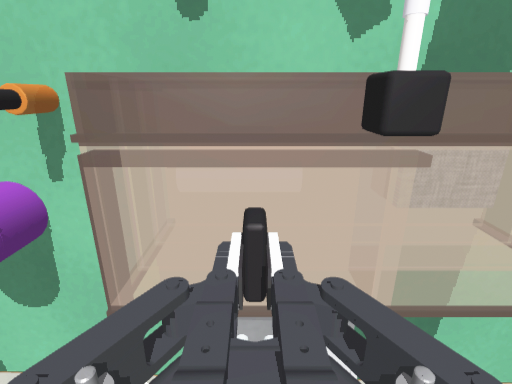

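Request:
arm_command:
  rows:
    - {"xyz": [-0.003,0,0],"delta_rot": [0,0,0],"gripper": 0.0}
    - {"xyz": [0,0,0],"delta_rot": [0,0,0],"gripper": 0.05}
    - {"xyz": [0,0,0],"delta_rot": [0,0,0],"gripper": 0.05}
    - {"xyz": [0,0,0],"delta_rot": [0,0,0],"gripper": 0.05}
    - {"xyz": [0,0,-0.04],"delta_rot": [0,0,0],"gripper": 0.05}
    - {"xyz": [0,0,-0.04],"delta_rot": [0,0,0],"gripper": 0.055}
    - {"xyz": [0,-0.03,-0.02],"delta_rot": [0,0,0],"gripper": 0.055}
    - {"xyz": [0,-0.04,0],"delta_rot": [0,0,0],"gripper": 0.055}
    - {"xyz": [0,-0.04,0],"delta_rot": [0,0,0],"gripper": 0.055}

```text
time: 9.5
tool_pos: [0.5474, -0.1109, 0.2495]
tcp_rot: [2.187, 2.253, 0.001]
wrist_force: [-1.0, -0.0, -0.9]
width: 0.642
```

```bash
cat >> h.py <<'E'
def pots(d):
    C=cloud(d); m=(C[...,2]>.032)&(C[...,2]<.045)&(C[...,0]>.33)&(C[...,0]<.75)&(abs(C[...,1])<.45)&(d['pixels'].min(2)>180)
    n,l,s,c=cv2.connectedComponentsWithStats(m.astype(np.uint8))
    for i in range(1,n):
        if s[i,4]>20: p=C[l==i]; print('pot?',c[i].round(),s[i,4],((p.max(0)+p.min(0))/2).round(4),p.mean(0).round(4),(p.max(0)-p.min(0)).round(3))
E
python3 - <<'E'
from h import *
plan([.455,-.161,.148],1.6)
for c in ('wrist','top'):
    d=snap(c,c[0]+'8'); pots(d)
t=cv2.imread('pics/t8.png'); cv2.imwrite('pics/t8z.png',cv2.resize(t[110:275,150:385],None,fx=3.4,fy=3.4,interpolation=cv2.INTER_CUBIC))
E
```

```text
t 9.5 pos [ 0.5474 -0.1109  0.2495] w 54.8 F [-1.  -0.  -0.9] q6 -1.84
turn [0.0021 0.0012 0.0005] shift before turn [-0.0472 -0.094   0.1013] after turn [-0.0474 -0.0938  0.1015] world [-0.0924 -0.0501 -0.1015]
pot? [342.  90.] 939 [ 0.4583 -0.011   0.0348] [ 0.4579 -0.0112  0.0346] [0.047 0.048 0.005]
pot? [214.  84.] 528 [ 0.455  -0.1626  0.0353] [ 0.455  -0.1623  0.0356] [0.028 0.03  0.005]
pot? [503. 104.] 389 [0.4674 0.1852 0.0349] [0.4678 0.1843 0.035 ] [0.029 0.023 0.005]
pot? [184. 217.] 63 [0.4688 0.1928 0.037 ] [0.4688 0.1921 0.0363] [0.026 0.029 0.009]
pot? [246. 220.] 67 [ 0.4596 -0.0034  0.0369] [ 0.4602 -0.0041  0.0359] [0.038 0.029 0.01 ]
pot? [295. 221.] 59 [ 0.4569 -0.1586  0.0375] [ 0.4573 -0.1592  0.0361] [0.026 0.028 0.011]
```

View pics/w8.png

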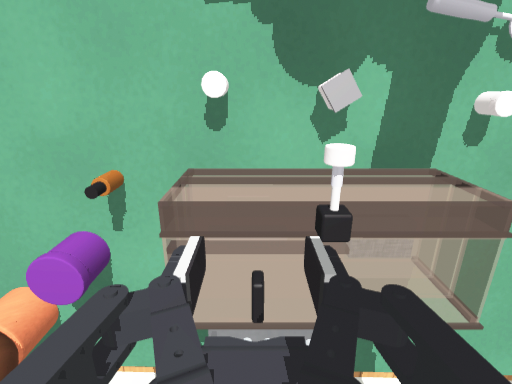

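View pics/t8z.png

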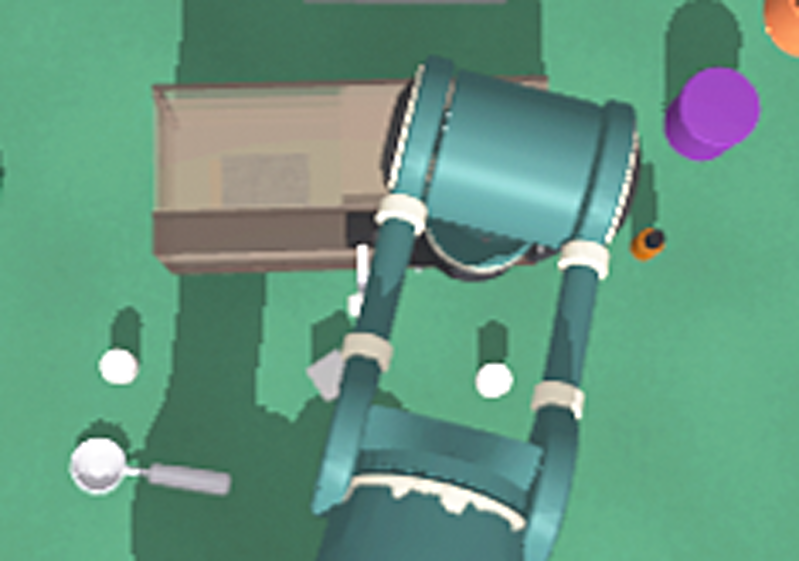

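Request:
arm_command:
  rows:
    - {"xyz": [-0.0161,-0.0313,0],"delta_rot": [0,0,0],"gripper": 0.06}
    - {"xyz": [-0.0161,-0.0313,0],"delta_rot": [0,0,0],"gripper": 0.06}
    - {"xyz": [-0.0161,-0.0313,0],"delta_rot": [0,0,0],"gripper": 0.06}
    - {"xyz": [0,0,0.04],"delta_rot": [0,0,0],"gripper": 0.06}
    - {"xyz": [0,0,0.04],"delta_rot": [0,0,0],"gripper": 0.06}
    - {"xyz": [0,0,0.04],"delta_rot": [0,0,0],"gripper": 0.06}
    - {"xyz": [0,0,0.04],"delta_rot": [0,0,0],"gripper": 0.06}
    - {"xyz": [0,0,0.03],"delta_rot": [0,0,0],"gripper": 0.06}
    - {"xyz": [0,0,0.0],"delta_rot": [0,0,0],"gripper": 0.06}
    - {"xyz": [0,0,0.0],"delta_rot": [0,0,0],"gripper": 0.06}

```text
time: 10.6
tool_pos: [0.4555, -0.1616, 0.0583]
tcp_rot: [-2.188, -2.253, 0.001]
wrist_force: [0.2, -0.6, 0.5]
width: 0.7
```

Run:
```python
from h import *
plan([.455,-.162,.010],1.6)
d=snap('wrist','w9');pots(d)
```

```text
t 10.6 pos [ 0.4555 -0.1616  0.0583] w 59.7 F [ 0.2 -0.6  0.5] q6 -1.99
turn [-0.001  -0.0003  0.0001] shift before turn [-0.0004 -0.0004  0.0483] after turn [-0.0004 -0.0005  0.0483] world [-0.0005 -0.0004 -0.0483]
pot? [254. 228.] 1549 [ 0.4552 -0.1625  0.0347] [ 0.4544 -0.1625  0.0353] [0.03  0.03  0.005]
```

View pics/w9.png

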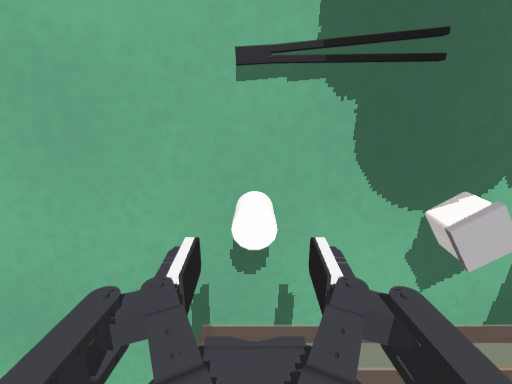

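Request:
arm_command:
  rows:
    - {"xyz": [-0.001,0,0.02],"delta_rot": [0,0,0],"gripper": 0.06}
    - {"xyz": [0,0,0.017],"delta_rot": [0,0,0],"gripper": 0.06}
    - {"xyz": [0,0,0.01],"delta_rot": [0,0,0],"gripper": 0.06}
    - {"xyz": [0,0,0],"delta_rot": [0,0,0],"gripper": 0.06}
    - {"xyz": [0,0,0],"delta_rot": [0,0,0],"gripper": 0.0}
    - {"xyz": [0,0,0],"delta_rot": [0,0,0],"gripper": 0.0}
    - {"xyz": [0,0,0],"delta_rot": [0,0,0],"gripper": 0.0}
    - {"xyz": [0,0,0],"delta_rot": [0,0,0],"gripper": 0.0}
    - {"xyz": [0,0,0],"delta_rot": [0,0,0],"gripper": 0.0}
  force: 30

```text
time: 11.55
tool_pos: [0.4566, -0.1631, 0.0127]
tcp_rot: [2.187, 2.252, 0.002]
wrist_force: [-0.5, 1.5, 6.3]
width: 0.338
```

Request:
arm_command:
  rows:
    - {"xyz": [0,0,-0.02],"delta_rot": [0,0,0],"gripper": 0.0}
    - {"xyz": [0,0,-0.04],"delta_rot": [0,0,0],"gripper": 0.0}
    - {"xyz": [0,0,-0.04],"delta_rot": [0,0,0],"gripper": 0.0}
    - {"xyz": [0,0,-0.04],"delta_rot": [0,0,0],"gripper": 0.0}
    - {"xyz": [0,0,-0.05],"delta_rot": [0,0,0],"gripper": 0.0}
    - {"xyz": [0.0268,0.0291,0],"delta_rot": [0,0,0],"gripper": 0.0}
    - {"xyz": [0.0268,0.0291,0],"delta_rot": [0,0,0],"gripper": 0.0}
    - {"xyz": [0.0268,0.0291,0],"delta_rot": [0,0,0],"gripper": 0.0}
    - {"xyz": [0.0268,0.0291,0],"delta_rot": [0,0,0],"gripper": 0.0}
    - {"xyz": [0.0268,0.0291,0],"delta_rot": [0,0,0],"gripper": 0.0}
    - {"xyz": [0.0268,0.0291,0],"delta_rot": [0,0,0],"gripper": 0.0}
    - {"xyz": [0.0268,0.0291,0],"delta_rot": [0,0,0],"gripper": 0.0}

```text
time: 12.75
tool_pos: [0.6543, 0.0322, 0.2012]
tcp_rot: [2.188, 2.254, -0.0]
wrist_force: [-0.4, -0.1, 0.4]
width: 0.338
```

Run:
```python
from h import *
plan([.655,.030,.103],1.6)
d=snap('wrist','w10')
```

```text
t 12.75 pos [0.6543 0.0322 0.2012] w 28.9 F [-0.4 -0.1  0.4] q6 -1.59
turn [-0.0002  0.0002  0.0002] shift before turn [-0.0022  0.0007  0.0982] after turn [-0.0022  0.0007  0.0982] world [ 0.0007 -0.0022 -0.0982]
```

View pics/w10.png

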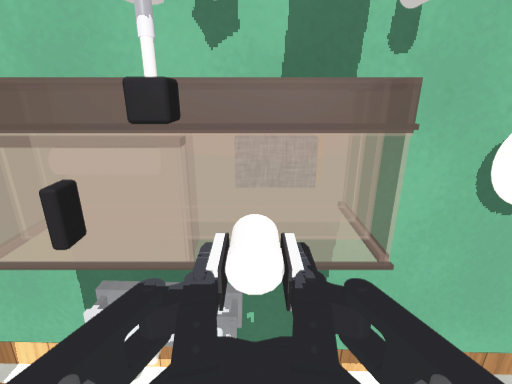

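Request:
arm_command:
  rows:
    - {"xyz": [-0.002,0,0.03],"delta_rot": [0,0,0],"gripper": 0.0}
    - {"xyz": [0,0,0.03],"delta_rot": [0,0,0],"gripper": 0.0}
    - {"xyz": [0,0,0.02],"delta_rot": [0,0,0],"gripper": 0.0}
    - {"xyz": [0,0,0.012],"delta_rot": [0,0,0],"gripper": 0.0}
    - {"xyz": [0,0,0.004],"delta_rot": [0,0,0],"gripper": 0.0}
    - {"xyz": [0,0,0],"delta_rot": [0,0,0],"gripper": 0.0}

```text
time: 13.4
tool_pos: [0.6535, 0.0288, 0.1053]
tcp_rot: [-2.189, -2.253, 0.0]
wrist_force: [0.1, -0.2, -0.7]
width: 0.344
```

Request:
arm_command:
  rows:
    - {"xyz": [0,0,0.002],"delta_rot": [0,0,0],"gripper": 0.0}
    - {"xyz": [0,0,0.001],"delta_rot": [0,0,0],"gripper": 0.0}
    - {"xyz": [0,0,0],"delta_rot": [0,0,0],"gripper": 0.0}

```text
time: 13.7
tool_pos: [0.6541, 0.0289, 0.1032]
tcp_rot: [2.188, 2.253, 0.002]
wrist_force: [-0.8, -0.8, -1.8]
width: 0.337
```

Request:
arm_command:
  rows:
    - {"xyz": [0,0,0.0015],"delta_rot": [0,0,0],"gripper": 0.0}
    - {"xyz": [0,0,0],"delta_rot": [0,0,0],"gripper": 0.0}
    - {"xyz": [0,0,0],"delta_rot": [0,0,0],"gripper": 0.048}
    - {"xyz": [0,0,0],"delta_rot": [0,0,0],"gripper": 0.048}
    - {"xyz": [0,0,0],"delta_rot": [0,0,0],"gripper": 0.048}
    - {"xyz": [0,0,-0.02],"delta_rot": [0,0,0],"gripper": 0.048}
    - {"xyz": [0,0,-0.04],"delta_rot": [0,0,0],"gripper": 0.048}
    - {"xyz": [0,0,-0.05],"delta_rot": [0,0,0],"gripper": 0.048}
    - {"xyz": [0,-0.03,-0.02],"delta_rot": [0,0,0],"gripper": 0.055}
    - {"xyz": [0.02,-0.04,0],"delta_rot": [0,0,0],"gripper": 0.055}
    - {"xyz": [0.03,-0.03,0],"delta_rot": [0,0,0],"gripper": 0.055}

```text
time: 14.8
tool_pos: [0.5514, 0.0753, 0.2324]
tcp_rot: [2.19, 2.25, 0.003]
wrist_force: [0.2, 1.1, 0.5]
width: 0.647
```

Run:
```python
from h import *
plan([.467,.189,.05],1.6)
d=snap('wrist','w11');pots(d)
C=cloud(d);m=(d['pixels'].min(2)>170)&(C[...,2]>.09)&(C[...,2]<.13)&(C[...,0]>.59);p=C[m];print(m.sum(),p.mean(0),p.min(0),p.max(0))
```

```text
t 14.8 pos [0.5514 0.0753 0.2324] w 55.3 F [0.2 1.1 0.5] q6 -1.51
turn [ 0.0025  0.0001 -0.0025] shift before turn [ 0.1159 -0.0818  0.1822] after turn [ 0.1161 -0.0811  0.1824] world [-0.0844  0.1137 -0.1824]
pot? [180.  81.] 1073 [ 0.4577 -0.011   0.0346] [ 0.4578 -0.0106  0.0348] [0.047 0.046 0.005]
pot? [357.  94.] 576 [0.467 0.189 0.035] [0.4668 0.1886 0.0353] [0.029 0.03  0.005]
686 [0.64713595 0.03303489 0.11549506] [0.63666961 0.02112988 0.09010485] [0.66637224 0.04327113 0.12489999]
```

View pics/w11.png

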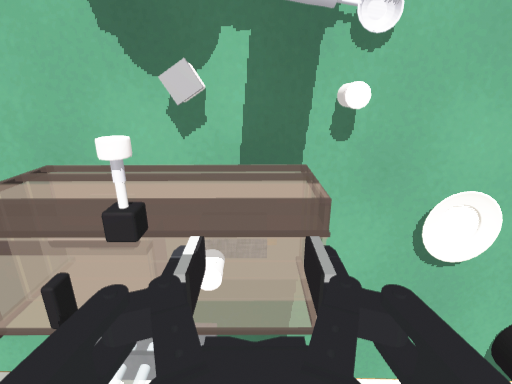

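Request:
arm_command:
  rows:
    - {"xyz": [0.029,-0.0203,0],"delta_rot": [0,0,0],"gripper": 0.06}
    - {"xyz": [0.029,-0.0203,0],"delta_rot": [0,0,0],"gripper": 0.06}
    - {"xyz": [0.029,-0.0203,0],"delta_rot": [0,0,0],"gripper": 0.06}
    - {"xyz": [0.029,-0.0203,0],"delta_rot": [0,0,0],"gripper": 0.06}
    - {"xyz": [0,0,0.04],"delta_rot": [0,0,0],"gripper": 0.06}
    - {"xyz": [0,0,0.04],"delta_rot": [0,0,0],"gripper": 0.06}
    - {"xyz": [0,0,0.04],"delta_rot": [0,0,0],"gripper": 0.06}
    - {"xyz": [0,0,0.04],"delta_rot": [0,0,0],"gripper": 0.06}
    - {"xyz": [0,0,0.015],"delta_rot": [0,0,0],"gripper": 0.06}
    - {"xyz": [0,0,0.0],"delta_rot": [0,0,0],"gripper": 0.06}
    - {"xyz": [0,0,0.0],"delta_rot": [0,0,0],"gripper": 0.06}

```text
time: 15.95
tool_pos: [0.468, 0.1897, 0.0561]
tcp_rot: [2.189, 2.254, 0.0]
wrist_force: [0.9, 0.6, -0.4]
width: 0.703
```

Run:
```python
from h import *
plan([.467,.189,.011],1.6)
d=snap('wrist','w12');pots(d)
```

```text
t 15.95 pos [0.468  0.1897 0.0561] w 60.0 F [ 0.9  0.6 -0.4] q6 -1.26
turn [ 0.0002 -0.0001  0.    ] shift before turn [-0.0006 -0.001   0.0451] after turn [-0.0006 -0.001   0.0451] world [-0.001  -0.0007 -0.0451]
pot? [255. 228.] 1583 [0.4669 0.1895 0.0347] [0.466  0.1894 0.0353] [0.03  0.029 0.005]
```

View pics/w12.png

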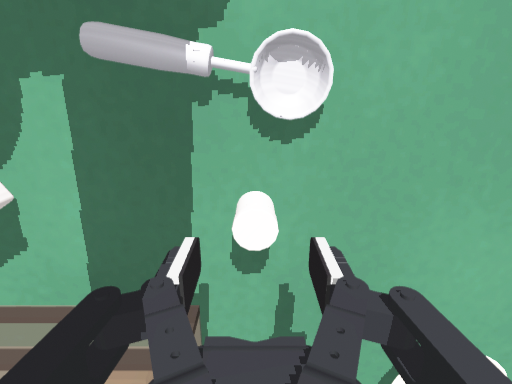

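Request:
arm_command:
  rows:
    - {"xyz": [0,-0.001,0.02],"delta_rot": [0,0,0],"gripper": 0.06}
    - {"xyz": [0,0,0.015],"delta_rot": [0,0,0],"gripper": 0.06}
    - {"xyz": [0,0,0.01],"delta_rot": [0,0,0],"gripper": 0.06}
    - {"xyz": [0,0,0],"delta_rot": [0,0,0],"gripper": 0.06}
    - {"xyz": [0,0,0],"delta_rot": [0,0,0],"gripper": 0.0}
    - {"xyz": [0,0,0],"delta_rot": [0,0,0],"gripper": 0.0}
    - {"xyz": [0,0,0],"delta_rot": [0,0,0],"gripper": 0.0}
    - {"xyz": [0,0,0],"delta_rot": [0,0,0],"gripper": 0.0}
    - {"xyz": [0,0,0],"delta_rot": [0,0,0],"gripper": 0.0}
  force: 30

```text
time: 16.9
tool_pos: [0.4678, 0.19, 0.0121]
tcp_rot: [2.188, 2.253, 0.004]
wrist_force: [-0.2, 0.5, 5.9]
width: 0.338
```

Request:
arm_command:
  rows:
    - {"xyz": [0,0,-0.02],"delta_rot": [0,0,0],"gripper": 0.0}
    - {"xyz": [0,0,-0.04],"delta_rot": [0,0,0],"gripper": 0.0}
    - {"xyz": [0,0,-0.04],"delta_rot": [0,0,0],"gripper": 0.0}
    - {"xyz": [0,0,-0.04],"delta_rot": [0,0,0],"gripper": 0.0}
    - {"xyz": [0,0,-0.05],"delta_rot": [0,0,0],"gripper": 0.0}
    - {"xyz": [-0.0199,0.0364,0],"delta_rot": [0,0,0],"gripper": 0.0}
    - {"xyz": [-0.0199,0.0364,0],"delta_rot": [0,0,0],"gripper": 0.0}
    - {"xyz": [-0.0199,0.0364,0],"delta_rot": [0,0,0],"gripper": 0.0}
    - {"xyz": [-0.0199,0.0364,0],"delta_rot": [0,0,0],"gripper": 0.0}
    - {"xyz": [-0.0199,0.0364,0],"delta_rot": [0,0,0],"gripper": 0.0}
    - {"xyz": [0,0,0],"delta_rot": [0,0,0],"gripper": 0.0}

```text
time: 18.0
tool_pos: [0.655, 0.0926, 0.1999]
tcp_rot: [2.191, 2.249, 0.0]
wrist_force: [-0.8, -0.2, 0.1]
width: 0.338
```

Run:
```python
from h import *
plan([.6525,.096,.103],1.6)
d=snap('wrist','w13')
```

```text
t 18.0 pos [0.655  0.0926 0.1999] w 28.8 F [-0.8 -0.2  0.1] q6 -1.49
turn [ 0.0015  0.0012 -0.003 ] shift before turn [ 0.0036 -0.0026  0.0969] after turn [ 0.0035 -0.0024  0.0969] world [-0.0025  0.0034 -0.0969]
```

View pics/w13.png

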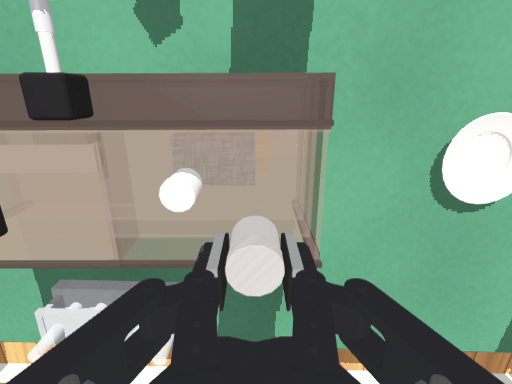

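Request:
arm_command:
  rows:
    - {"xyz": [0.002,-0.002,0.03],"delta_rot": [0,0,0],"gripper": 0.0}
    - {"xyz": [0,0,0.03],"delta_rot": [0,0,0],"gripper": 0.0}
    - {"xyz": [0,0,0.02],"delta_rot": [0,0,0],"gripper": 0.0}
    - {"xyz": [0,0,0.012],"delta_rot": [0,0,0],"gripper": 0.0}
    - {"xyz": [0,0,0.005],"delta_rot": [0,0,0],"gripper": 0.0}
    - {"xyz": [0,0,0],"delta_rot": [0,0,0],"gripper": 0.0}
    - {"xyz": [0,0,0],"delta_rot": [0,0,0],"gripper": 0.0}

```text
time: 18.75
tool_pos: [0.6501, 0.0976, 0.1052]
tcp_rot: [2.188, 2.253, 0.003]
wrist_force: [0.6, 0.4, -0.2]
width: 0.339
```

Request:
arm_command:
  rows:
    - {"xyz": [0,0,0.002],"delta_rot": [0,0,0],"gripper": 0.0}
    - {"xyz": [0,0,0.0015],"delta_rot": [0,0,0],"gripper": 0.0}
    - {"xyz": [0,0,0],"delta_rot": [0,0,0],"gripper": 0.0}

```text
time: 19.05
tool_pos: [0.6495, 0.0973, 0.1006]
tcp_rot: [2.189, 2.253, 0.001]
wrist_force: [0.0, 0.0, -0.7]
width: 0.342
```

Release, lift, back off for a look.

Request:
arm_command:
  rows:
    - {"xyz": [0,0,0],"delta_rot": [0,0,0],"gripper": 0.046}
    - {"xyz": [0,0,0],"delta_rot": [0,0,0],"gripper": 0.046}
    - {"xyz": [0,0,0],"delta_rot": [0,0,0],"gripper": 0.046}
    - {"xyz": [0,0,-0.02],"delta_rot": [0,0,0],"gripper": 0.046}
    - {"xyz": [0,0,-0.04],"delta_rot": [0,0,0],"gripper": 0.046}
    - {"xyz": [0,0,-0.04],"delta_rot": [0,0,0],"gripper": 0.046}
    - {"xyz": [-0.03,0,-0.02],"delta_rot": [0,0,0],"gripper": 0.046}
    - {"xyz": [-0.04,0,0],"delta_rot": [0,0,0],"gripper": 0.046}
    - {"xyz": [-0.04,0,0],"delta_rot": [0,0,0],"gripper": 0.046}
    - {"xyz": [-0.04,0,0],"delta_rot": [0,0,0],"gripper": 0.046}
    - {"xyz": [-0.04,0,0],"delta_rot": [0,0,0],"gripper": 0.046}

```text
time: 20.15
tool_pos: [0.6548, -0.094, 0.2206]
tcp_rot: [2.188, 2.254, 0.001]
wrist_force: [0.7, -0.1, -0.7]
width: 0.533
```

Run:
```python
from h import *
plan([.657,-.107,.1485],1.6)
d=snap('wrist','w14')
C=cloud(d);m=(d['pixels'].max(2)<50)&(C[...,2]>.15)&(C[...,2]<.175)&(abs(C[...,0]-.655)<.04)&(abs(C[...,1]+.107)<.03);p=C[m];print('handle',m.sum(),p.min(0),p.max(0))
d=snap('top','t14');t=cv2.imread('pics/t14.png'); cv2.imwrite('pics/t14z.png',cv2.resize(t[110:275,150:385],None,fx=3.4,fy=3.4,interpolation=cv2.INTER_CUBIC))
snap('scene','s14')
pots(d)
```

```text
t 20.15 pos [ 0.6548 -0.094   0.2206] w 45.6 F [ 0.7 -0.1 -0.7] q6 -1.78
turn [0.0006 0.0001 0.0003] shift before turn [-0.013   0.0018  0.0721] after turn [-0.013   0.0018  0.0721] world [ 0.0022 -0.013  -0.0721]
handle 858 [ 0.6339747  -0.11159224  0.15030546] [ 0.67929826 -0.09914928  0.1691727 ]
```

View pics/w14.png

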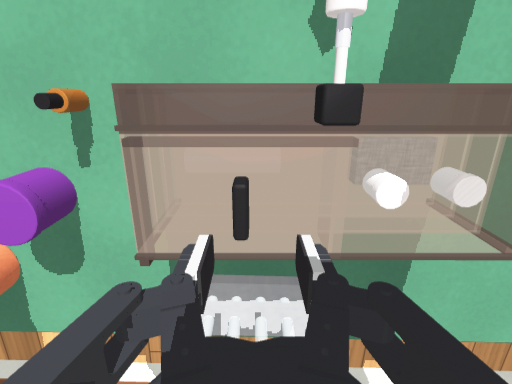

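View pics/t14z.png

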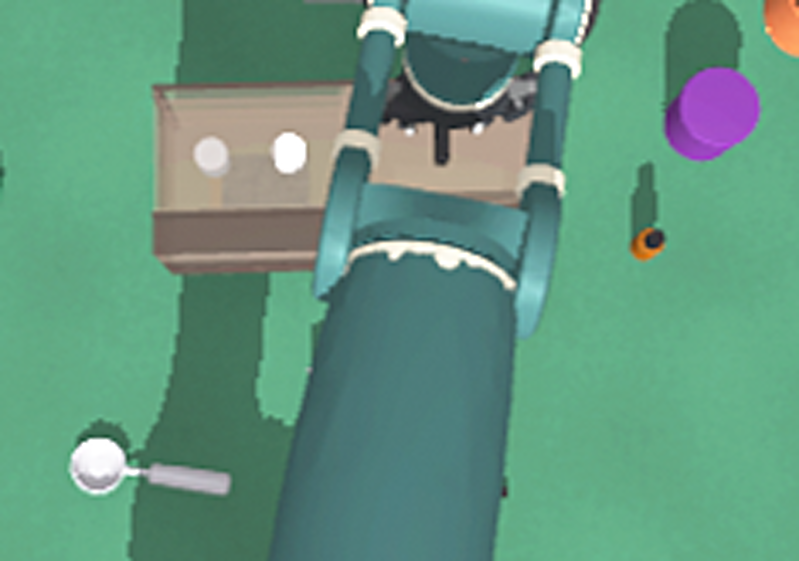

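View pics/s14.png

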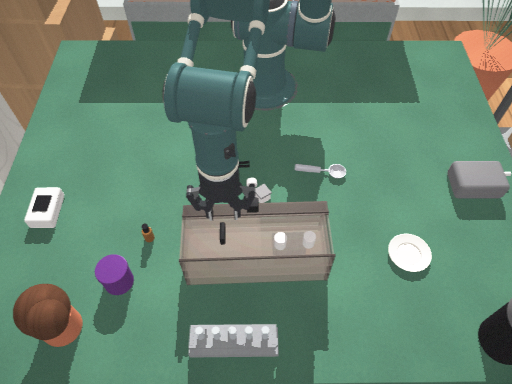

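Request:
arm_command:
  rows:
    - {"xyz": [-0.0117,0.001,0.01],"delta_rot": [0,0,0],"gripper": 0.046}
    - {"xyz": [0,0,0.03],"delta_rot": [0,0,0],"gripper": 0.046}
    - {"xyz": [0,0,0.022],"delta_rot": [0,0,0],"gripper": 0.046}
    - {"xyz": [0,0,0.01],"delta_rot": [0,0,0],"gripper": 0.046}
    - {"xyz": [0,0,0],"delta_rot": [0,0,0],"gripper": 0.046}
    - {"xyz": [0,0,0],"delta_rot": [0,0,0],"gripper": 0.0}
    - {"xyz": [0,0,0],"delta_rot": [0,0,0],"gripper": 0.0}
    - {"xyz": [0,0,0],"delta_rot": [0,0,0],"gripper": 0.0}
    - {"xyz": [0,0,0],"delta_rot": [0,0,0],"gripper": 0.0}
  force: 30

```text
time: 21.2
tool_pos: [0.6575, -0.1043, 0.1502]
tcp_rot: [2.187, 2.252, 0.003]
wrist_force: [0.9, 0.3, 2.7]
width: 0.129
```

Request:
arm_command:
  rows:
    - {"xyz": [0.01,0,0],"delta_rot": [0,0,0],"gripper": 0.0}
    - {"xyz": [0.02,0,0],"delta_rot": [0,0,0],"gripper": 0.0}
    - {"xyz": [0.02,0,0],"delta_rot": [0,0,0],"gripper": 0.0}
    - {"xyz": [0.02,0,0],"delta_rot": [0,0,0],"gripper": 0.0}
    - {"xyz": [0.02,0,0],"delta_rot": [0,0,0],"gripper": 0.0}
    - {"xyz": [0.02,0,0],"delta_rot": [0,0,0],"gripper": 0.0}
    - {"xyz": [0.02,0,0],"delta_rot": [0,0,0],"gripper": 0.0}
    - {"xyz": [0.015,0,0],"delta_rot": [0,0,0],"gripper": 0.0}
    - {"xyz": [0.01,0,0],"delta_rot": [0,0,0],"gripper": 0.0}
    - {"xyz": [0.006,0,0],"delta_rot": [0,0,0],"gripper": 0.0}
    - {"xyz": [0.004,0,0],"delta_rot": [0,0,0],"gripper": 0.0}
    - {"xyz": [0,0,0],"delta_rot": [0,0,0],"gripper": 0.0}

```text
time: 22.4
tool_pos: [0.6526, 0.0602, 0.1502]
tcp_rot: [2.184, 2.252, 0.001]
wrist_force: [0.5, -5.7, 5.6]
width: 0.131
```

Request:
arm_command:
  rows:
    - {"xyz": [0.002,0,0],"delta_rot": [0,0,0],"gripper": 0.0}
    - {"xyz": [0,0,0],"delta_rot": [0,0,0],"gripper": 0.0}

```text
time: 22.6
tool_pos: [0.6526, 0.0603, 0.1502]
tcp_rot: [2.184, 2.25, -0.002]
wrist_force: [0.6, -9.5, 6.6]
width: 0.131
```

Request:
arm_command:
  rows:
    - {"xyz": [0,0,0],"delta_rot": [0,0,0],"gripper": 0.045}
    - {"xyz": [0,0,0],"delta_rot": [0,0,0],"gripper": 0.045}
    - {"xyz": [0,0,-0.02],"delta_rot": [0,0,0],"gripper": 0.045}
    - {"xyz": [0,0,-0.04],"delta_rot": [0,0,0],"gripper": 0.055}
    - {"xyz": [0,0,-0.03],"delta_rot": [0,0,0],"gripper": 0.055}
    - {"xyz": [-0.0243,-0.0359,0],"delta_rot": [0,0,0],"gripper": 0.055}
    - {"xyz": [-0.0243,-0.0359,0],"delta_rot": [0,0,0],"gripper": 0.055}
    - {"xyz": [-0.0243,-0.0359,0],"delta_rot": [0,0,0],"gripper": 0.055}
    - {"xyz": [-0.0243,-0.0359,0],"delta_rot": [0,0,0],"gripper": 0.055}
    - {"xyz": [0,0,0],"delta_rot": [0,0,0],"gripper": 0.055}

```text
time: 23.6
tool_pos: [0.506, -0.0398, 0.237]
tcp_rot: [-2.189, -2.249, 0.005]
wrist_force: [0.7, 0.8, -0.7]
width: 0.643
```

Run:
```python
from h import *
plan([.512,-.038,.131],1.6)
d=snap('wrist','w15')
C=cloud(d);br=d['pixels'].min(2)>170
p=C[br&(C[...,2]>.13)&(C[...,2]<.17)&(C[...,0]<.56)&(abs(C[...,1]+.038)<.03)];print(p.mean(0),p.min(0),p.max(0))
snap('scene','s15')
```

```text
t 23.6 pos [ 0.506  -0.0398  0.237 ] w 54.9 F [ 0.7  0.8 -0.7] q6 -1.72
turn [-0.0042 -0.     -0.0021] shift before turn [0.0016 0.0065 0.106 ] after turn [0.0016 0.006  0.106 ] world [ 0.006   0.0018 -0.106 ]
[ 0.51995041 -0.03880474  0.15372063] [ 0.50363397 -0.05203491  0.13694461] [ 0.55998716 -0.02660009  0.16147119]
```

View pics/w15.png

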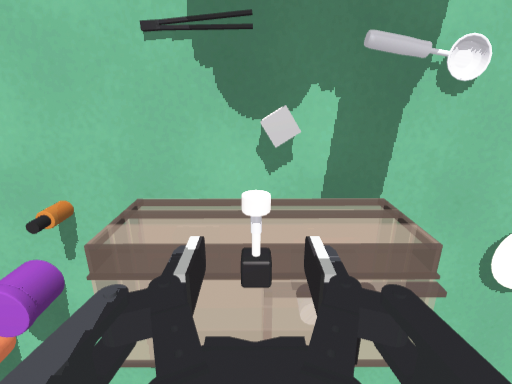

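View pics/s15.png

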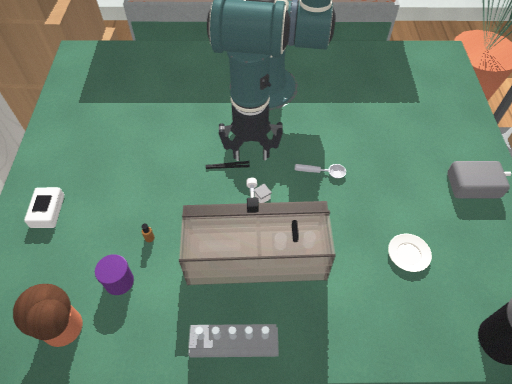

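Request:
arm_command:
  rows:
    - {"xyz": [0.001,0.006,0.03],"delta_rot": [0,0,0],"gripper": 0.055}
    - {"xyz": [0,0,0.03],"delta_rot": [0,0,0],"gripper": 0.055}
    - {"xyz": [0,0,0.03],"delta_rot": [0,0,0],"gripper": 0.055}
    - {"xyz": [0,0,0.015],"delta_rot": [0,0,0],"gripper": 0.055}
    - {"xyz": [0,0,0],"delta_rot": [0,0,0],"gripper": 0.055}
    - {"xyz": [0,0,0],"delta_rot": [0,0,0],"gripper": 0.0}
    - {"xyz": [0,0,0],"delta_rot": [0,0,0],"gripper": 0.0}
    - {"xyz": [0,0,0],"delta_rot": [0,0,0],"gripper": 0.0}
    - {"xyz": [0,0,0],"delta_rot": [0,0,0],"gripper": 0.0}
  force: 50

```text
time: 24.6
tool_pos: [0.5183, -0.0384, 0.1354]
tcp_rot: [2.186, 2.251, 0.003]
wrist_force: [0.5, -3.8, 3.5]
width: 0.283
```

Request:
arm_command:
  rows:
    - {"xyz": [0,0,0],"delta_rot": [0,0,0],"gripper": 0.045}
    - {"xyz": [0,0,0],"delta_rot": [0,0,0],"gripper": 0.045}
    - {"xyz": [0,-0.005,0.005],"delta_rot": [0,0,0],"gripper": 0.045}
    - {"xyz": [0,0,0],"delta_rot": [0,0,0],"gripper": 0.045}
    - {"xyz": [0,0,0],"delta_rot": [0,0,0],"gripper": 0.0}
    - {"xyz": [0,0,0],"delta_rot": [0,0,0],"gripper": 0.0}
    - {"xyz": [0,0,0],"delta_rot": [0,0,0],"gripper": 0.0}
    - {"xyz": [0,0,0],"delta_rot": [0,0,0],"gripper": 0.0}
  force: 50

```text
time: 25.4
tool_pos: [0.5113, -0.0385, 0.1282]
tcp_rot: [2.188, 2.254, -0.003]
wrist_force: [-1.5, -4.2, -0.4]
width: 0.287
```

Request:
arm_command:
  rows:
    - {"xyz": [0,0.005,0],"delta_rot": [0,0,0],"gripper": 0.0}
    - {"xyz": [0,0.005,0],"delta_rot": [0,0,0],"gripper": 0.0}
    - {"xyz": [0,0.005,0],"delta_rot": [0,0,0],"gripper": 0.0}
    - {"xyz": [0,0.005,0],"delta_rot": [0,0,0],"gripper": 0.0}
    - {"xyz": [0,0.005,0],"delta_rot": [0,0,0],"gripper": 0.0}
    - {"xyz": [0,0.004,0],"delta_rot": [0,0,0],"gripper": 0.0}
    - {"xyz": [0,0,0],"delta_rot": [0,0,0],"gripper": 0.0}
    - {"xyz": [0,0,0],"delta_rot": [0,0,0],"gripper": 0.0}

```text
time: 26.2
tool_pos: [0.539, -0.0377, 0.1281]
tcp_rot: [-2.187, -2.253, 0.006]
wrist_force: [-5.4, -4.6, 3.6]
width: 0.29
```

Request:
arm_command:
  rows:
    - {"xyz": [0,0.003,0],"delta_rot": [0,0,0],"gripper": 0.0}
    - {"xyz": [0,0,0],"delta_rot": [0,0,0],"gripper": 0.0}
    - {"xyz": [0,0,0],"delta_rot": [0,0,0],"gripper": 0.0}

```text
time: 26.5
tool_pos: [0.539, -0.0377, 0.128]
tcp_rot: [-2.184, -2.249, 0.013]
wrist_force: [-14.6, -5.8, 11.0]
width: 0.287
```

Request:
arm_command:
  rows:
    - {"xyz": [0,0,0],"delta_rot": [0,0,0],"gripper": 0.055}
    - {"xyz": [0,0,0],"delta_rot": [0,0,0],"gripper": 0.055}
    - {"xyz": [0,0,0],"delta_rot": [0,0,0],"gripper": 0.055}
    - {"xyz": [0,0,-0.03],"delta_rot": [0,0,0],"gripper": 0.055}
    - {"xyz": [0,0,-0.04],"delta_rot": [0,0,0],"gripper": 0.055}
    - {"xyz": [0,0,-0.04],"delta_rot": [0,0,0],"gripper": 0.055}
    - {"xyz": [0,0,0],"delta_rot": [0,0,0],"gripper": 0.055}

```text
time: 27.2
tool_pos: [0.5482, -0.0368, 0.2458]
tcp_rot: [2.181, 2.247, 0.013]
wrist_force: [-0.3, 0.4, 0.8]
width: 0.643
```

Run:
```python
from h import *
plan([.512,-.038,.131],1.6)
d=snap('wrist','w16')
C=cloud(d);br=d['pixels'].min(2)>170
p=C[br&(C[...,2]>.13)&(C[...,2]<.17)&(C[...,0]<.6)&(abs(C[...,1]+.038)<.03)];print(p.mean(0),p.min(0),p.max(0))
```

```text
t 27.2 pos [ 0.5482 -0.0368  0.2458] w 54.9 F [-0.3  0.4  0.8] q6 -1.71
turn [0.0131 0.0013 0.0003] shift before turn [-0.     -0.0378  0.1143] after turn [-0.0002 -0.0363  0.1148] world [-0.0362 -0.0012 -0.1148]
[ 0.54330339 -0.03809637  0.15456759] [ 0.53136138 -0.05061296  0.13735857] [ 0.59970861 -0.02560039  0.16188276]
```

View pics/w16.png

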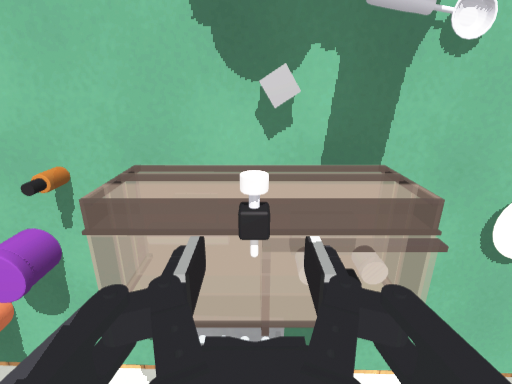

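Request:
arm_command:
  rows:
    - {"xyz": [0.04,-0.02,-0.01],"delta_rot": [0,0,0],"gripper": 0.055}
    - {"xyz": [0.04,-0.02,-0.01],"delta_rot": [0,0,0],"gripper": 0.055}
    - {"xyz": [0.04,-0.01,0],"delta_rot": [0,0,0],"gripper": 0.055}
    - {"xyz": [0.045,0,0],"delta_rot": [0,0,0],"gripper": 0.055}
    - {"xyz": [0.045,0,0],"delta_rot": [0,0,0],"gripper": 0.055}
    - {"xyz": [0.045,0,0],"delta_rot": [0,0,0],"gripper": 0.055}
    - {"xyz": [0.045,0,0],"delta_rot": [0,0,0],"gripper": 0.055}
    - {"xyz": [0.045,0,0],"delta_rot": [0,0,0],"gripper": 0.055}
    - {"xyz": [0.045,0,0],"delta_rot": [0,0,0],"gripper": 0.055}
    - {"xyz": [0,0,0],"delta_rot": [0,0,0],"gripper": 0.055}

```text
time: 28.25
tool_pos: [0.4807, 0.3565, 0.2561]
tcp_rot: [-2.181, -2.257, 0.002]
wrist_force: [1.3, -0.0, -0.1]
width: 0.649
```

Run:
```python
from h import *
d=snap('top','t17');t=cv2.imread('pics/t17.png'); cv2.imwrite('pics/t17z.png',cv2.resize(t[110:275,110:395],None,fx=2.8,fy=2.8,interpolation=cv2.INTER_CUBIC))
snap('scene','s17')
C=cloud(d);p=C[(d['pixels'].max(2)<60)&(C[...,2]>.148)&(C[...,2]<.18)&(abs(C[...,0]-.65)<.06)&(abs(C[...,1]-.058)<.06)];print('handle',p.mean(0),p.min(0),p.max(0))
pots(d)
```

```text
handle [0.6515927  0.0609878  0.16607956] [0.63121899 0.05789342 0.15237461] [0.67339898 0.06428735 0.17031381]
pot? [247. 220.] 91 [ 0.4613 -0.0097  0.0367] [ 0.4605 -0.0091  0.0355] [0.041 0.041 0.009]
```

View pics/t17z.png

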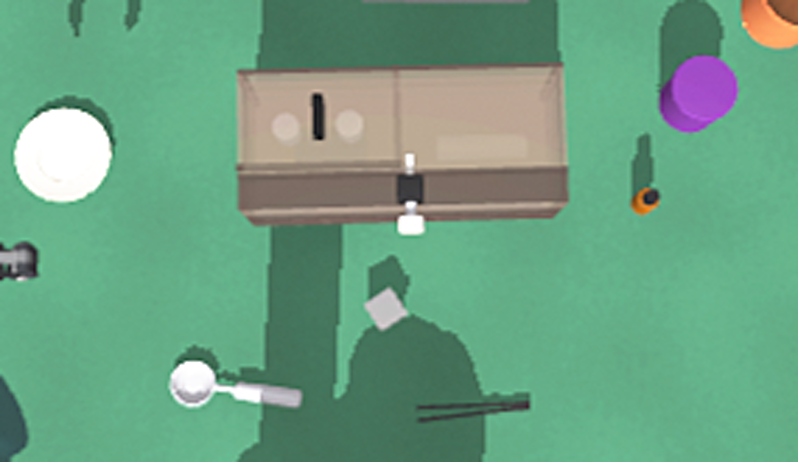

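View pics/s17.png

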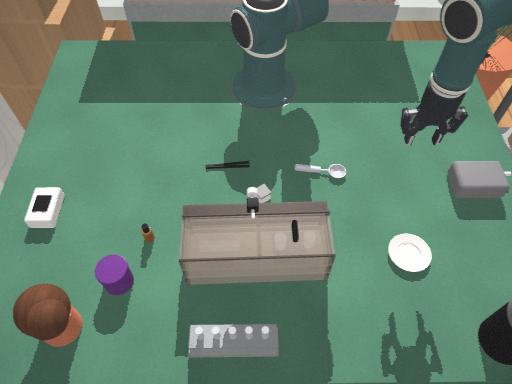

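```bash
python3 -c "
from workcell import bot
print(bot.finish_job())"
```

```text
the job is handed in; nothing more can be done
None
```

The fish remedies are locked away and the job was handed in at about 28 s of the 210 s allowed. I pulled the bolt knob out 28 mm and slid the lid open about 164 mm. I then stood both pots upright in the top tier, slid the lid shut and pushed the knob home.

- **Pots:** only two pots were on the shelf in any view. The last pictures show both under the closed lid and no pot left on the shelf.
- **Lid:** it pressed against its stop at about 9.5 N without moving further. The handle measured at (0.652, 0.061), matching its starting place within camera accuracy.
- **Bolt:** the knob's front face is at x = 0.5314 m, against 0.5313 m at the start, and its pin shows past the housing as it did then.
- **Everything else:** the spoon, tweezer, tin, dropper, tub and saucer look unmoved in the final top and scene pictures. I re-measured only the tin, whose position agreed with the start within a few millimetres.

My first grip on the knob, each time I took hold of it, was 5–8 mm too high or off-centre. I opened and re-gripped before moving it. No check failed, and neither pot was seen to be knocked aside during the run.

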